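# Unpack a sample from its safety-cap transport pot

## Robot

A 6-joint arm with a two-finger parallel gripper is mounted at the origin on a cart in front of the work surface, level with it; the furniture and walls round the work are solid. World frame = base frame: x ahead of the robot, y to its left, z up, the work surface at z = 0. Lengths are in m, angles in degrees, forces in N, time in s.
With the tool pointing down it reaches from about 0.25 to 0.725 m from the base axis. Payload 9.7 kg.
Tool frame: the origin (TCP) lies at the very end of the fingers, on their centre line; the grasp point (between the pads) lies 19 mm behind it (bot.grip_depth is the distance from the TCP to the grasp point, in m); z points along the fingers, y is the direction in which the jaws open and shut (so a half turn about z gives the same grasp; the last joint's range is limited). The gripper opens to 85 mm and grips with 20 to 120 N. Pads are 22 mm wide; open, the fingers measure 114 mm over their backs; the gripper's body (76 mm by 85 mm) begins 54 mm behind the grasp point. The pads swing forward as they close: fully open they stand 13 mm farther back than shut.
Start: joints at [73.969, 4.979, 10.078, 95.1, 0, 90], TCP at [0.152, 0.529, 0.231] pointing down, gripper open.
Joint ranges: [-179.16, 179.16], [-48.56, 103.87], [-65.8, 70.77], [-126.05, 130.52], [-82.76, 87.17], [-180, 180]. Speed limits (degrees/s): [127.2, 127.2, 147.25, 180, 180, 180].

## Interface

Orientations are given as [roll, pitch, yaw] about the fixed x, y, z axes, in that order (R = Rz(yaw) Ry(pitch) Rx(roll)).
In Python, from workcell import telemetry, optics, order, bot gives the robot as it stands. The module is installed in compiled form; this text tells all that it offers.
- The arm moves only by the shell command python3 -m inch 'ROWS' [FORCE]. ROWS is JSON, a list of rows, each a list of 7 numbers: the shift along the tool's x, y, z in m, then the turn, a rotation vector about the tool's x, y, z in rad, then the closure, from 0 (fully open) to 1 (shut). In form: [[tx, ty, tz, rx, ry, rz, grip], ...]. A call has 1 to 12 rows; each row is the pose to reach, as a shift and turn from the pose commanded when the call began, along the tool's axes at that moment; what a row does not reach only later rows make up. A row lasts 1/12 s, in which the tool goes at most 41.7 mm and 7.16 degrees, less where a joint would pass 70% of its speed; a pose out of reach is approached as far as the arm can. A call with a gripper value outside its range is refused whole. The fingers move at their own pace and stop on an object; FORCE is the grip in N (left out, the last holds). Time passes only in rows, so rows that repeat a pose let the fingers close. It gives the time, the measured TCP pose, the force and the opening at its end, in the units of the state.
- telemetry.get_obs(): the state, without advancing time (a new reading comes with each control period).
- optics.camera(name): name is "scene" or "side" or "wrist"; returns (picture, depth): 420x560x3 uint8, red, green, blue; 420x560 float32, m along the optical axis (not along the pixel's ray), 0 where there is no reading.
- optics.camera_info(name): a dict with "camera_matrix" (3x3 intrinsics, pixels), "k1" (the pictures are not rectified: a ray, as slopes to the right and down, at radius r is drawn at 1 + k1 r^2 times it, then the intrinsics apply), "xyz" and "attitude" of the camera in the world; the wrist camera has in their place "mount" (4x4, takes a point from camera to tool coordinates, whose origin is the TCP and whose axes are the flange's). Camera axes: x right, y down, z forward; pixel columns grow to the right and rows downward; lengths in m; the calibration is good to about 2 mm. A picture is of the moment at which its call begins: read the wrist's pose just before it. camera_info takes no time and is no camera call.
- order.job_done(): hands the job in, once; it reports no verdict.
The state is a dict: "time": time; "q": joint angles; "qd": joint speeds; "joint_efforts": joint torques, N m; "ee_pos": TCP position; "tcp_rot": TCP orientation; "wrist_force": force on the tool from outside, world axes, zero at the start; "torque": the same for the moment, N m; "opening": finger opening in m.
Only numpy, scipy, OpenCV 4.12 (cv2) and the standard library are available. Lean on these libraries where they do the work, as an engineer would, in place of code of your own. Each camera call takes 0.05 s, during which the arm holds its last target. There are 200 camera calls.

## Task

Open the transport pot: its safety cap only lets go while it is pressed down firmly and turned anticlockwise. Stand the cap, open end down, in the steel spill tray, then take the sample bottle out of the pot and set it down gently, upright, in the tray beside the cap. Keep the bottle upright all the way and leave the other things on the bench where they are.

Things in the scene. Friction and masses are not known exactly. Their poses are not given: they have to be found in the camera images.
- pot: Transport pot's lower part: aluminium cup held fast in a dark square bench holder (116 x 116 x 12 mm plate, four bolts); it cannot move or turn. Origin: centre of the plate's underside, on the bench; z is the axis of cup and cap. Round foot 82 mm across up to z = 18 mm; neck 44 mm across with three bayonet lugs (53 mm overall) at z = 28 to 45.5 mm. A bar on the foot marks locked, a dot released; yaw varies.
- pot_rim (a point): Centre of the cup's mouth: the pot's axis at the rim's height, 46 mm above the bench. Mouth 37 mm across; the cup's inner floor lies 26 mm below the rim.
- cap: Safety cap, white plastic, 70 g, 64 mm tall, hollow, open below: a skirt 66 mm across and 21 mm high, above it a ribbed bell. Origin: centre of its open lower edge, z up through its top, which bears a grey arrow for the turning direction. Locked, its origin lies 35.6 mm above the pot's origin, on the same axis, and three inner lugs hook under the pot's: it neither lifts nor turns.
- cap_grip (a point): Point on the cap's axis 46 mm above its lower edge, in the bell's grip zone (bell 47 mm across, from 25 to 60 mm above the edge). To release: press the cap down 6 mm or more (bottom at 9.5 mm), keep pressing and turn it anticlockwise seen from above by 0.6 to 1.5 rad (best 1.05; then a stop), then lift straight up; it must rise 50 mm to clear the bottle.
- spring_ring (a joint): Black sprung ring round the neck that carries the cap's skirt (m, grows downwards): 0 cap locked and not pressed, 0.006 and more: pressed far enough to turn, 0.0095 bottom, -0.0025 cap off. Spring 1700 N/m: it lifts the cap with 4 N when locked, 14.5 N at the turning depth, 20 N at the bottom, so pressing takes some 11 to 16 N on the tool.
- bottle: Sample bottle: amber, black screw cap, 50 g, 64 mm tall, body 33 mm across up to 53 mm, black cap 25 mm across above. Origin: centre of its underside, z up. It stands loose in the cup under the safety cap, its underside 20 mm above the pot's origin; with the cap off its top 38 mm stand clear of the cup's rim (top 84 mm above the bench).
- tray: Steel spill tray, fixed, 116 mm (its x) by 196 mm (its y), 17 mm high with a rolled rim (20 mm with it), walls 2.5 mm. Origin: centre of its underside; its inner floor is 2.5 mm above that. Its x axis points roughly away from the robot. Pot and tray may each stand on the left or the right.
- stopwatch: Bystander: black stopwatch, 58 x 59 x 20 mm, origin under its middle, in the middle of the bench's front.
- rubber_bung: Bystander: red rubber stopper, 27 mm across, 24 mm tall, origin under its middle, behind the stopwatch.
- tweezers: Bystander: steel tweezers lying flat, 136 mm long (its y), 12 mm wide, origin under the middle, beside the balance.
- crucible: Bystander: small grey metal crucible, 27 mm across, 19 mm tall, origin under its middle, left of the controller.
- battery: Bystander: block battery standing upright, 18 x 27 x 48 mm, origin under its middle, right of the controller.
- thread_reel: Bystander: thread reel, 27 mm across, 30 mm tall, origin under its middle, near the calorimeter.
- valve_key: Bystander: brass-coloured valve key lying flat, 92 mm long (its y), 22 mm wide, origin under the middle, at the right front.
- round_tin: Bystander: flat round tin, 60 mm across, 24 mm tall, origin under its middle, at the left front.
- controller_edge (a point): Obstacle: middle of the front of the cream temperature controller behind the bench's middle, at the height of its top (168 mm); the box is 214 mm wide (y) and runs 200 mm back from here. Left of it the balance: base 32 mm high at the same x, glass case 290 mm high from 85 mm farther back. At the far right the calorimeter drum, 385 mm high, front at the same x, from y = -0.38 to -0.63.

How it is judged:
By the outcome, as a careful person would: the job done as asked, in the order asked, and still so for the second after the job is handed in, with the robot touching nothing.
It also fails if it takes over 72 s, if anything falls off the work surface, if the arm or the gripper's body presses on something with over 40 N, if the wrist force passes 120 N, or if a joint passes its speed limit or range.

## Working session

There is one attempt and no reset: what is moved stays moved. The work goes in short steps, Python scripts to look and compute and a shell command to move; the robot and the scene stay as the last step left them, time stands still between calls to the robot, and variables do not carry over. Pictures are saved under pics/ and viewed, about 8 in all and at most 12, crops included, and the job is handed in when it is done.

```bash
mkdir -p pics; cat > h.py <<'E'
import numpy as np, cv2
from scipy.spatial.transform import Rotation as R
from workcell import telemetry, optics, order, bot
def cam(name):
    o=telemetry.get_obs(); i=optics.camera_info(name); p,d=optics.camera(name)
    if 'mount' in i:
        T=np.eye(4);T[:3,:3]=R.from_euler('xyz',o['tcp_rot'],degrees=True).as_matrix();T[:3,3]=o['ee_pos'];T=T@np.array(i['mount'])
    else:
        T=np.eye(4);T[:3,:3]=R.from_euler('xyz',i['attitude'],degrees=True).as_matrix();T[:3,3]=i['xyz']
    return p,d,np.array(i['camera_matrix']),i['k1'],T
def slopes(uv,K,k1):
    uv=np.atleast_2d(np.float64(uv)); return cv2.undistortPoints(uv[:,None],K,np.array([k1,0,0,0,0.]))[:,0]
def plane(uv,c,z):
    s=slopes(uv,c[2],c[3]); r=np.c_[s,np.ones(len(s))]@c[4][:3,:3].T; o=c[4][:3,3]
    return o+r*((z-o[2])/r[:,2])[:,None]
def cloud(c):
    h,w=c[1].shape; v,u=np.mgrid[:h,:w]; s=slopes(np.c_[u.ravel(),v.ravel()],c[2],c[3]); d=c[1].ravel()[:,None]
    P=(np.c_[s,np.ones(len(s))]*d)@c[4][:3,:3].T+c[4][:3,3]; P[d[:,0]==0]=np.nan
    return P.reshape(h,w,3)
def save(n,p): cv2.imwrite('pics/'+n,p[:,:,::-1])
E
python3 - <<'E'
from h import *
print(telemetry.get_obs()); 
for n in('scene','side','wrist'): print(optics.camera_info(n))
a=cam('scene');b=cam('side');save('a.png',a[0]);save('b.png',b[0])
import pickle;pickle.dump((a,b),open('ab.pkl','wb'))
E
```

```text
{'time': 0.0, 'q': array([ 7.39676028e+01,  5.01159934e+00,  1.00331656e+01,  9.50994507e+01,
       -6.61781311e-04,  9.00010992e+01]), 'qd': array([-0.04370895, -0.04622698, -0.04388936, -0.01759304, -0.07451484,
       -0.05261199]), 'joint_efforts': array([-7.84336316e-04, -5.20379233e+01,  4.64814019e+01,  1.56145217e-02,
       -4.10439554e-05,  1.09933033e-06]), 'ee_pos': array([0.1518375 , 0.52838057, 0.23056674]), 'tcp_rot': array([-1.79922116e+02,  6.63274882e-04,  1.63966505e+02]), 'wrist_force': array([0.03717783, 0.11270707, 0.39118615]), 'torque': array([0.01712638, 0.00313989, 0.00454593]), 'opening': 0.08543262263780049}
{'camera_matrix': array([[504.83451758,   0.        , 284.16374934],
       [  0.        , 504.83451758, 208.15616379],
       [  0.        ,   0.        ,   1.        ]]), 'k1': 0.027173565025046337, 'xyz': array([-0.10979961, -1.10570484,  0.89842233]), 'attitude': array([-121.56541877,   -1.12977315,  -29.02313523])}
{'camera_matrix': array([[468.65569723,   0.        , 270.73528504],
       [  0.        , 468.65569723, 211.05580847],
       [  0.        ,   0.        ,   1.        ]]), 'k1': -0.15821079308754438, 'xyz': array([ 0.16222063, -1.47918748,  1.12861698]), 'attitude': array([-124.23317449,   -0.76597367,  -13.60646673])}
{'camera_matrix': array([[327.51542485,   0.        , 275.79550709],
       [  0.        , 327.51542485, 210.10316087],
       [  0.        ,   0.        ,   1.        ]]), 'k1': -0.033891315283247764, 'mount': array([[ 5.98928633e-04, -9.58075809e-01, -2.86514198e-01,
         7.34676188e-02],
       [ 9.99999748e-01,  4.64781073e-04,  5.36214193e-04,
        -8.34904853e-04],
       [-3.80567470e-04, -2.86514447e-01,  9.58075846e-01,
        -1.41964433e-01],
       [ 0.00000000e+00,  0.00000000e+00,  0.00000000e+00,
         1.00000000e+00]])}
```

View pics/a.png

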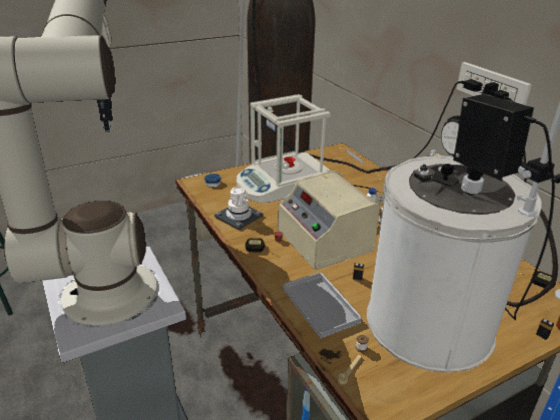

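The scene view shows the pot with its white cap at (238,203), on the left behind the stopwatch at (255,245). The tray is on the right at about (322,302), the bung at (278,236) and the battery at (358,270).

```bash
python3 - <<'E'
from h import *
import pickle
a,b=pickle.load(open('ab.pkl','rb'))
P=cloud(a); 
def reg(u0,u1,v0,v1): return P[v0:v1,u0:u1].reshape(-1,3)
q=reg(205,275,180,232); print('bench z',np.nanmedian(reg(262,275,205,225)[:,2]))
for lo,hi in((.005,.02),(.04,.055),(.065,.09),(.092,.12)):
    s=q[(q[:,2]>lo)&(q[:,2]<hi)]; print(lo,hi,len(s),s.min(0) if len(s) else 0,s.max(0) if len(s) else 0, np.median(s,0) if len(s) else 0)
# tray corners by ray at z=.02 from approx pixels
g=a[0].astype(int); m=((g.max(2)-g.min(2)<25)&(g.mean(2)>60)).astype(np.uint8); m[:265]=0;m[345:]=0;m[:,:275]=0;m[:,365:]=0
m=cv2.morphologyEx(m,cv2.MORPH_OPEN,np.ones((3,3)))
c=max(cv2.findContours(m,0,2)[0],key=cv2.contourArea); h=cv2.convexHull(c)
print(cv2.contourArea(c)); W=plane(h[:,0],a,.02); r=cv2.minAreaRect(np.float32(W[:,:2]*1000)); print(r)
print('cap top ray',plane([[239,189]],a,.0996))
for n,u,v in(('watch',255,245),('bung',278,236),('cruc',0,0),('batt',358,270)): print(n,P[v,u])
E
```

```text
bench z 0.0023992038509470515
0.005 0.02 776 [0.34955589 0.04957753 0.00500082] [0.59792104 0.44054171 0.01999059] [0.44725311 0.17131589 0.01281032]
0.04 0.055 370 [0.41972095 0.14653983 0.04005048] [0.59893737 0.33870509 0.05497287] [0.55432091 0.23772962 0.0470225 ]
0.065 0.09 97 [0.4285704  0.15400853 0.06502684] [0.6153242  0.24680581 0.08990101] [0.44489905 0.16374631 0.07787471]
0.092 0.12 116 [0.43015924 0.15508864 0.09287329] [0.47563347 0.21178495 0.10786114] [0.45111446 0.17180979 0.1014019 ]
2749.5
((458.5275573730469, -306.18841552734375), (213.17706298828125, 128.53768920898438), 88.19052124023438)
cap top ray [[0.46285767 0.19281887 0.0996    ]]
watch [ 0.41909448 -0.01038131  0.02303361]
bung [ 0.50032812 -0.00302898  0.02488968]
cruc [-0.03272251  1.61537379  0.47288005]
batt [ 0.60776835 -0.26237683  0.03774107]
```

```bash
python3 -m inch '[[-0.03,-0.02,0,0,0,0.08,0],[-0.065,-0.043,0,0,0,0.16,0],[-0.1,-0.066,0,0,0,0.24,0],[-0.135,-0.089,0,0,0,0.32,0],[-0.17,-0.112,0,0,0,0.40,0],[-0.205,-0.135,0,0,0,0.48,0],[-0.24,-0.158,0,0,0,0.56,0],[-0.275,-0.181,0,0,0,0.64,0],[-0.31,-0.204,0,0,0,0.72,0],[-0.345,-0.227,0,0,0,0.80,0],[-0.37,-0.243,0,0,0,0.88,0],[-0.389,-0.256,0.01,0,0,0.92,0]]'
python3 -m inch '[[0,0,0,0,0,0,0],[0,0,0,0,0,0,0]]'
python3 - <<'E'
from h import *
o=telemetry.get_obs(); print(o['ee_pos'],o['tcp_rot'],o['q'],o['wrist_force'])
c=cam('wrist'); save('w1.png',c[0]); import pickle; pickle.dump(c,open('w1.pkl','wb'))
P=cloud(c); z=P[...,2]; m=(z>.09)&(z<.115); print(m.sum(),np.median(P[m],0),P[m].min(0),P[m].max(0))
E
```

```text
time: 1.1
ee_pos: [0.457, 0.1728, 0.2223]
tcp_rot: [179.9, 0.0, 110.9]
wrist_force: [0.9, 1.0, 0.4]
opening: 0.0858
time: 1.27
ee_pos: [0.4552, 0.1741, 0.2204]
tcp_rot: [-179.9, -0.0, 111.1]
wrist_force: [0.1, -0.2, 0.8]
opening: 0.0855
[0.45519298 0.17407327 0.22037003] [-1.79888933e+02 -7.53816385e-03  1.11130069e+02] [ 2.09235004e+01 -3.69687460e+00  1.07557741e-01  9.39155261e+01
  7.13767014e-03  8.97934169e+01] [ 0.05897593 -0.20717216  0.79776782]
4616 [0.47002088 0.1747416  0.0989865 ] [0.42851601 0.01069491 0.09000546] [0.73063673 0.23016884 0.1149979 ]
```

View pics/w1.png

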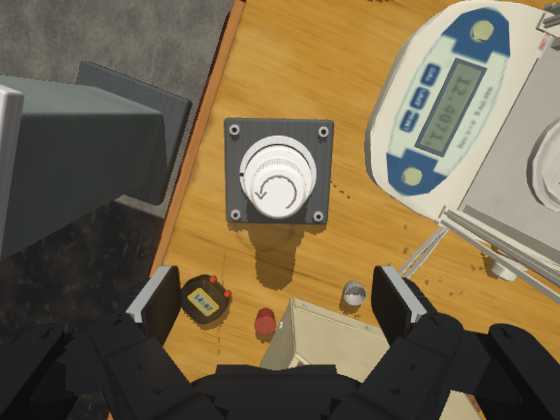

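The wrist view shows the holder plate with its bolts at (234,130), (323,131), (235,215) and (319,216). The cap top is at about (277,194). Crucible, tweezers, bung and stopwatch are all clear of the pot.

```bash
python3 - <<'E'
from h import *
import pickle
c=pickle.load(open('w1.pkl','rb')); P=cloud(c)
print('bolts',plane([[234,130],[323,131],[235,215],[319,216]],c,.015).mean(0))
R0=P[110:235,215:345].reshape(-1,3); s=R0[(R0[:,2]>.093)&(R0[:,2]<.115)]; print(len(s),np.median(s[:,2]))
(x,y),r=cv2.minEnclosingCircle(np.float32(s[:,:2]*1000)); print('top',x,y,r, s.mean(0))
k=R0[(R0[:,2]>.05)&(R0[:,2]<.059)];(x,y),r=cv2.minEnclosingCircle(np.float32(k[:,:2]*1000)); print('skirt',len(k),x,y,r)
g=c[0].astype(int); dark=(g.max(2)<90).astype(np.uint8); dark[:105]=0;dark[235:]=0;dark[:,:215]=0;dark[:,345:]=0
cc=max(cv2.findContours(cv2.morphologyEx(dark,2,np.ones((3,3))),0,2)[0],key=cv2.contourArea); W=plane(cv2.convexHull(cc)[:,0],c,.012); print('plate',cv2.minAreaRect(np.float32(W[:,:2]*1000)))
o=telemetry.get_obs(); print(o['time'])
E
```

```text
bolts [0.45284212 0.18246687 0.015     ]
2425 0.09873075563507328
top 452.5289306640625 182.5660858154297 23.8079891204834 [0.45192843 0.18357139 0.0985658 ]
skirt 1125 452.33148193359375 182.52000427246094 32.89910125732422
plate ((457.15093994140625, 183.22909545898438), (104.5145492553711, 111.43840026855469), 19.760351181030273)
1.3167
```

```bash
python3 -m inch '[[0.0088,0.0006,0.015,0,0,0,0],[0.0088,0.0006,0.035,0,0,0,0],[0.0088,0.0006,0.055,0,0,0,0],[0.0088,0.0006,0.075,0,0,0,0],[0.0088,0.0006,0.095,0,0,0,0],[0.0088,0.0006,0.115,0,0,0,0],[0.0088,0.0006,0.13,0,0,0,0],[0.0088,0.0006,0.143,0,0,0,0],[0.0088,0.0006,0.152,0,0,0,0],[0.0088,0.0006,0.157,0,0,0,0],[0.0088,0.0006,0.158,0,0,0,0],[0.0088,0.0006,0.158,0,0,0,0]]'
python3 -m inch '[[0,0,0,0,0,0,0.2],[0,0,0,0,0,0,0.4],[0,0,0,0,0,0,0.6],[0,0,0,0,0,0,0.8],[0,0,0,0,0,0,1],[0,0,0,0,0,0,1],[0,0,0,0,0,0,1],[0,0,0,0,0,0,1],[0,0,0,0,0,0,1],[0,0,0,0,0,0,1]]' 60
```

```text
time: 2.32
ee_pos: [0.4524, 0.184, 0.0637]
tcp_rot: [180.0, -0.0, 111.3]
wrist_force: [-0.5, -0.0, 0.6]
opening: 0.0854
time: 3.15
ee_pos: [0.4527, 0.1837, 0.0635]
tcp_rot: [180.0, 0.0, 111.3]
wrist_force: [1.9, 0.5, 4.5]
opening: 0.0457
```

```bash
python3 -m inch '[[0,0,0.0015,0,0,0,1],[0,0,0.003,0,0,0,1],[0,0,0.0045,0,0,0,1],[0,0,0.006,0,0,0,1],[0,0,0.007,0,0,0,1],[0,0,0.008,0,0,0,1],[0,0,0.008,0,0,0,1],[0,0,0.008,0,0,0,1]]' 80
```

```text
time: 3.82
ee_pos: [0.4528, 0.1837, 0.0577]
tcp_rot: [179.9, 0.0, 111.3]
wrist_force: [-5.6, -1.3, 23.6]
opening: 0.0455
```

```bash
python3 -m inch '[[0,0,0,0,0,-0.08,1],[0,0,0,0,0,-0.18,1],[0,0,0,0,0,-0.28,1],[0,0,0,0,0,-0.38,1],[0,0,0,0,0,-0.48,1],[0,0,0,0,0,-0.58,1],[0,0,0,0,0,-0.68,1],[0,0,0,0,0,-0.78,1],[0,0,0,0,0,-0.88,1],[0,0,0,0,0,-0.98,1],[0,0,0,0,0,-1.05,1],[0,0,0,0,0,-1.05,1]]'
python3 - <<'E'
from h import *
o=telemetry.get_obs();print(o['torque'],o['tcp_rot'],o['q'])
c=cam('wrist');save('w2.png',c[0])
E
```

```text
time: 4.82
ee_pos: [0.4537, 0.1842, 0.0577]
tcp_rot: [179.9, 0.2, 171.7]
wrist_force: [-1.1, 0.7, 18.6]
opening: 0.0451
[-0.16876478  0.34317038  0.21664736] [179.87425825   0.20674575 171.67792418] [ 2.20882017e+01 -3.26119505e+00 -1.74752351e+01  7.55440088e+01
  3.79064132e-03  3.04100587e+01]
```

View pics/w2.png

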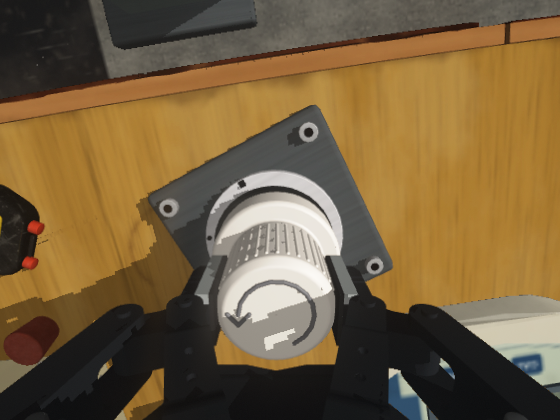

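The wrist view shows the arrow keeping its place relative to the jaws (head at (237,318)), so the cap has turned with the gripper. The foot's bar is at (241,183) and its dot at (209,238). Next I lift.

```bash
python3 -m inch '[[0,0,-0.004,0,0,0,1],[0,0,-0.008,0,0,0,1],[0,0,-0.012,0,0,0,1],[0,0,-0.016,0,0,0,1],[0,0,-0.02,0,0,0,1],[0,0,-0.02,0,0,0,1]]'

```

```text
time: 5.37
ee_pos: [0.4523, 0.1835, 0.0755]
tcp_rot: [-180.0, -0.0, 171.4]
wrist_force: [-0.1, -0.9, -0.7]
opening: 0.0454
```

```bash
python3 -m inch '[[0,0,-0.01,0,0,0,1],[0,0,-0.025,0,0,0,1],[0,0,-0.045,0,0,0,1],[0,0,-0.065,0,0,0,1],[0,0,-0.085,0,0,0,1],[-0.002,-0.015,-0.1,0,0,0,1],[-0.005,-0.04,-0.11,0,0,0,1],[-0.009,-0.07,-0.115,0,0,0,1],[-0.013,-0.105,-0.115,0,0,0,1],[-0.018,-0.14,-0.115,0,0,0,1],[-0.022,-0.175,-0.115,0,0,0,1],[-0.027,-0.21,-0.115,0,0,0,1]]'
python3 -m inch '[[-0.004,-0.035,0,0,0,0,1],[-0.009,-0.07,0,0,0,0,1],[-0.013,-0.105,0,0,0,0,1],[-0.018,-0.14,0,0,0,0,1],[-0.022,-0.175,0,0,0,0,1],[-0.027,-0.21,0,0,0,0,1],[-0.031,-0.24,0,0,0,0,1],[-0.035,-0.27,0,0,0,0,1],[-0.037,-0.29,0,0,0,0,1],[-0.039,-0.303,0,0,0,0,1],[-0.039,-0.309,0,0,0,0,1],[-0.039,-0.309,0,0,0,0,1]]'
python3 - <<'E'
from h import *
import pickle
print(telemetry.get_obs()['q'])
c=cam('wrist');save('w3.png',c[0]);pickle.dump(c,open('w3.pkl','wb'))
E
```

```text
time: 6.37
ee_pos: [0.4472, -0.0296, 0.1908]
tcp_rot: [-180.0, 0.0, 171.4]
wrist_force: [0.2, -1.5, -0.5]
opening: 0.0455
time: 7.37
ee_pos: [0.44, -0.3399, 0.1901]
tcp_rot: [180.0, -0.0, 171.4]
wrist_force: [-0.8, -0.7, -1.2]
opening: 0.0452
[-3.76887519e+01  5.17880993e+00  5.72223310e+00  9.05872467e+01
  1.61935055e-03 -2.90518924e+01]
```

View pics/w3.png

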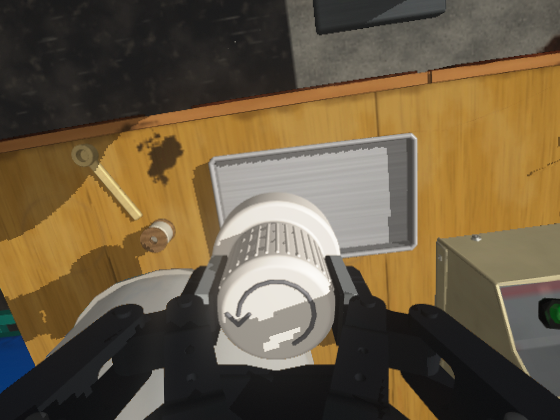

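The wrist view shows the tray's rim corners at (211,158), (414,135) and (416,246). The cap in the jaws hides the fourth. The reel is at (155,236), the valve key at (105,180), and the drum lies below left.

```bash
python3 - <<'E'
from h import *
import pickle
c=pickle.load(open('w3.pkl','rb'))
W=plane([[210,157],[415,134],[417,248]],c,.02); print(W, np.linalg.norm(np.diff(W,axis=0),axis=1))
print('centre',(W[0]+W[2])/2, 'yaw', np.degrees(np.arctan2(*(W[1]-W[0])[[0,1]])))
print('controller corner',plane([[438,240]],c,.168))
P=cloud(c); print('floor z',np.nanmedian(P[180:220,330:380,2]))
E
```

```text
[[ 0.39791597 -0.39734868  0.02      ]
 [ 0.40530738 -0.20323527  0.02      ]
 [ 0.52190866 -0.20463963  0.02      ]] [0.19425409 0.11660974]
centre [ 0.45991232 -0.30099416  0.02      ] yaw 2.1806411681995455
controller corner [[ 0.4456142 -0.2524112  0.168    ]]
floor z 0.0019501401867477175
```

```bash
python3 -m inch '[[-0.005,-0.002,0.01,0,0,0,1],[-0.012,-0.004,0.025,0,0,0,1],[-0.019,-0.006,0.045,0,0,0,1],[-0.019,-0.006,0.065,0,0,0,1],[-0.019,-0.006,0.085,0,0,0,1],[-0.019,-0.006,0.105,0,0,0,1],[-0.019,-0.006,0.12,0,0,0,1],[-0.019,-0.006,0.132,0,0,0,1],[-0.019,-0.006,0.141,0,0,0,1],[-0.019,-0.006,0.146,0,0,0,1],[-0.019,-0.006,0.148,0,0,0,1],[-0.019,-0.006,0.148,0,0,0,1]]'
python3 -m inch '[[0,0,0.002,0,0,0,1],[0,0,0.004,0,0,0,1],[0,0,0.005,0,0,0,1],[0,0,0.006,0,0,0,1],[0,0,0.006,0,0,0,1]]'
```

```text
time: 8.42
ee_pos: [0.4583, -0.3482, 0.0424]
tcp_rot: [-180.0, 0.0, 171.4]
wrist_force: [-0.3, -0.3, -0.7]
opening: 0.0452
time: 8.83
ee_pos: [0.4581, -0.3483, 0.0362]
tcp_rot: [-180.0, -0.0, 171.4]
wrist_force: [0.1, -0.1, -0.5]
opening: 0.0454
```

```bash
python3 -m inch '[[0,0,0.0005,0,0,0,1],[0,0,0.001,0,0,0,1],[0,0,0.0015,0,0,0,1],[0,0,0.002,0,0,0,1],[0,0,0.002,0,0,0,1]]'
python3 -m inch '[[0,0,0.0005,0,0,0,1],[0,0,0.001,0,0,0,1],[0,0,0.0012,0,0,0,1],[0,0,0.0012,0,0,0,1]]'
```

```text
time: 9.25
ee_pos: [0.4581, -0.3482, 0.0342]
tcp_rot: [180.0, -0.0, 171.4]
wrist_force: [-0.1, -0.0, -1.2]
opening: 0.0453
time: 9.58
ee_pos: [0.4581, -0.3482, 0.033]
tcp_rot: [180.0, -0.0, 171.4]
wrist_force: [-0.1, -0.1, -1.7]
opening: 0.0452
```

```bash
python3 -m inch '[[0,0,0.0005,0,0,0,1],[0,0,0.001,0,0,0,1],[0,0,0.001,0,0,0,1]]'; python3 -m inch '[[0,0,0.0005,0,0,0,1],[0,0,0.001,0,0,0,1],[0,0,0.001,0,0,0,1]]'
```

```text
time: 9.83
ee_pos: [0.4581, -0.3482, 0.032]
tcp_rot: [180.0, -0.0, 171.4]
wrist_force: [-0.1, 0.3, -1.6]
opening: 0.0453
time: 10.08
ee_pos: [0.4582, -0.3483, 0.0313]
tcp_rot: [-180.0, 0.0, 171.4]
wrist_force: [-1.0, 0.4, 2.3]
opening: 0.0455
```

```bash
python3 -m inch '[[0,0,0,0,0,0,0.6],[0,0,0,0,0,0,0.4],[0,0,0,0,0,0,0.2],[0,0,0,0,0,0,0],[0,0,0,0,0,0,0],[0,0,0,0,0,0,0],[0,0,-0.005,0,0,0,0],[0,0,-0.015,0,0,0,0],[0,0,-0.03,0,0,0,0],[0,0,-0.05,0,0,0,0],[0,0,-0.075,0,0,0,0],[0,0,-0.1,0,0,0,0]]'
python3 -m inch '[[0,0,-0.03,0,0,0,0],[0,0,-0.06,0,0,0,0],[0.002,0.01,-0.08,0,0,0,0],[0.005,0.03,-0.09,0,0,0,0],[0.009,0.06,-0.09,0,0,0,0],[0.009,0.06,-0.09,0,0,0,0],[0.009,0.06,-0.09,0,0,0,0]]'
python3 - <<'E'
from h import *
import pickle
c=cam('wrist');save('w4.png',c[0]);pickle.dump(c,open('w4.pkl','wb'))
E
```

```text
time: 11.08
ee_pos: [0.458, -0.3481, 0.1329]
tcp_rot: [-180.0, 0.0, 171.4]
wrist_force: [1.4, 0.0, 0.0]
opening: 0.0853
time: 11.67
ee_pos: [0.4585, -0.2868, 0.2226]
tcp_rot: [-180.0, 0.1, 171.5]
wrist_force: [0.2, 0.0, -0.4]
opening: 0.0852
```

View pics/w4.png

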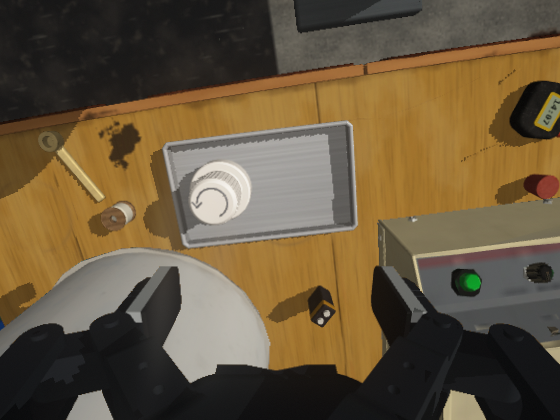

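The wrist view shows the cap standing upright in the tray, its top at (212,198). The tray corners are at (165,146), (352,123), (356,228) and (187,247). Next I go back to the pot.

```bash
python3 -m inch '[[0.003,0.02,0,0,0,0,0],[0.009,0.055,0,0,0,0,0],[0.015,0.092,0,0,0,0,0],[0.021,0.13,0,0,0,0,0],[0.028,0.168,0,0,0,0,0],[0.034,0.206,0,0,0,0,0],[0.04,0.244,0,0,0,0,0],[0.046,0.282,0,0,0,0,0],[0.052,0.32,0,0,0,0,0],[0.058,0.355,0,0,0,0,0],[0.064,0.39,0,0,0,0,0],[0.069,0.42,0,0,0,0,0]]'
python3 -m inch '[[0.003,0.02,0,0,0,0,0],[0.005,0.033,0,0,0,0,0],[0.007,0.042,0,0,0,0,0],[0.007,0.042,0,0,0,0,0],[0.007,0.042,0,0,0,0,0]]'
python3 - <<'E'
from h import *
import pickle
c=pickle.load(open('w4.pkl','rb')); W=plane([[164,146],[353,123],[357,229],[187,248]],c,.02); print('tray',W.mean(0),np.linalg.norm(np.diff(W,axis=0),axis=1))
P=cloud(c);q=P[150:235,180:260].reshape(-1,3);s=q[(q[:,2]>.058)&(q[:,2]<.08)];(x,y),r=cv2.minEnclosingCircle(np.float32(s[:,:2]*1000));print('cap',x,y,r,np.median(s[:,2]),np.ptp(s[:,2]))
print(telemetry.get_obs()['ee_pos'])
c=cam('wrist');save('w5.png',c[0]);pickle.dump(c,open('w5.pkl','wb'))
P=cloud(c);q=P.reshape(-1,3);d=np.hypot(q[:,0]-.4526,q[:,1]-.1825)<.03
s=q[d&(q[:,2]>.076)&(q[:,2]<.095)];(x,y),r=cv2.minEnclosingCircle(np.float32(s[:,:2]*1000));print('bottle top',len(s),x,y,r,np.median(s[:,2]))
s=q[d&(q[:,2]>.04)&(q[:,2]<.052)];print(len(s),s.mean(0))
E
```

```text
time: 12.72
ee_pos: [0.4527, 0.1396, 0.2212]
tcp_rot: [-180.0, 0.0, 171.4]
wrist_force: [0.1, -1.3, 0.3]
opening: 0.0856
time: 13.13
ee_pos: [0.4522, 0.1801, 0.221]
tcp_rot: [-180.0, -0.0, 171.4]
wrist_force: [0.9, 0.0, -0.4]
opening: 0.0854
tray [ 0.4625655  -0.30028479  0.02      ] [0.19673309 0.11561277 0.19371708]
cap 458.1753234863281 -348.98040771484375 24.02370262145996 0.06568853331946911 0.010940824559034168
[0.45221557 0.18014057 0.22098205]
bottle top 588 452.8078308105469 182.6005401611328 12.21605110168457 0.08270742515874857
703 [0.44726719 0.18242339 0.0451041 ]
```

View pics/w5.png

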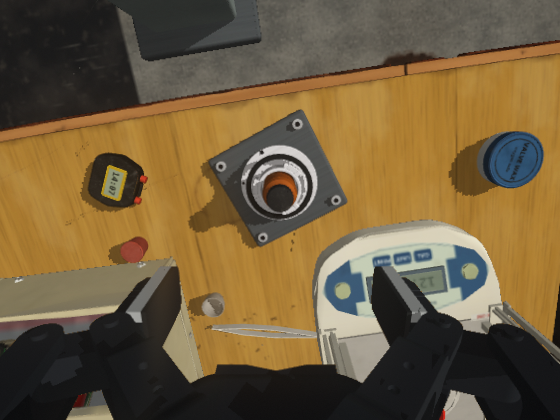

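The wrist view shows the bottle upright in the cup, its black cap at (281,197), with everything else unmoved. I descend and grip it.

```bash
python3 -m inch '[[0,0.0025,0.015,0,0,0,0],[0,0.0025,0.035,0,0,0,0],[0,0.0025,0.058,0,0,0,0],[0,0.0025,0.08,0,0,0,0.1],[0,0.0025,0.1,0,0,0,0.2],[0,0.0025,0.12,0,0,0,0.2],[0,0.0025,0.137,0,0,0,0.2],[0,0.0025,0.151,0,0,0,0.2],[0,0.0025,0.161,0,0,0,0.2],[0,0.0025,0.168,0,0,0,0.2],[0,0.0025,0.17,0,0,0,0.2],[0,0.0025,0.17,0,0,0,0.2]]' 25
python3 -m inch '[[0,0,0,0,0,0,0.3],[0,0,0,0,0,0,0.38],[0,0,0,0,0,0,0.45],[0,0,0,0,0,0,0.5],[0,0,0,0,0,0,0.55],[0,0,0,0,0,0,0.6],[0,0,0,0,0,0,0.65],[0,0,0,0,0,0,0.7],[0,0,0,0,0,0,0.8],[0,0,0,0,0,0,0.8],[0,0,0,0,0,0,0.8]]' 25
```

```text
time: 14.18
ee_pos: [0.4525, 0.1827, 0.0511]
tcp_rot: [-180.0, -0.0, 171.4]
wrist_force: [1.1, -0.0, 0.8]
opening: 0.068
time: 15.1
ee_pos: [0.4525, 0.1832, 0.0514]
tcp_rot: [180.0, 0.0, 171.4]
wrist_force: [0.4, 0.1, 4.7]
opening: 0.0306
```

```bash
python3 -m inch '[[0,0,-0.004,0,0,0,0.8],[0,0,-0.009,0,0,0,0.8],[0,0,-0.015,0,0,0,0.8],[0,0,-0.022,0,0,0,0.8],[0,0,-0.03,0,0,0,0.8],[0,0,-0.04,0,0,0,0.8],[0,0,-0.055,0,0,0,0.8],[0,0,-0.07,0,0,0,0.8],[0,0,-0.08,0,0,0,0.8],[0,0,-0.085,0,0,0,0.8],[0,0,-0.085,0,0,0,0.8]]' 30
python3 - <<'E'
from h import *
c=cam('wrist');save('w6.png',c[0])
E
```

```text
time: 16.02
ee_pos: [0.4529, 0.1833, 0.1375]
tcp_rot: [179.9, 0.1, 171.4]
wrist_force: [0.8, 0.5, -0.4]
opening: 0.0306
```

View pics/w6.png

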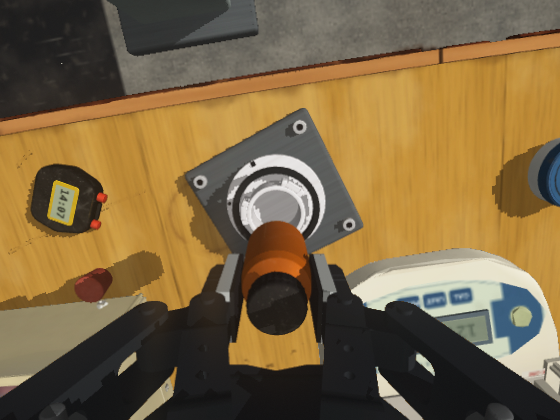

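The wrist view shows the bottle held upright between the pads (black cap at (277,300)) and clear of the empty cup. I carry it to the tray.

```bash
python3 -m inch '[[-0.001,-0.005,-0.01,0,0,0,0.8],[-0.003,-0.015,-0.02,0,0,0,0.8],[-0.005,-0.03,-0.03,0,0,0,0.8],[-0.009,-0.05,-0.035,0,0,0,0.8],[-0.013,-0.075,-0.035,0,0,0,0.8],[-0.018,-0.102,-0.035,0,0,0,0.8],[-0.023,-0.13,-0.035,0,0,0,0.8],[-0.028,-0.158,-0.035,0,0,0,0.8],[-0.033,-0.186,-0.035,0,0,0,0.8],[-0.037,-0.214,-0.035,0,0,0,0.8],[-0.042,-0.242,-0.035,0,0,0,0.8],[-0.047,-0.27,-0.035,0,0,0,0.8]]' 30
python3 -m inch '[[-0.005,-0.027,0,0,0,0,0.8],[-0.01,-0.054,0,0,0,0,0.8],[-0.014,-0.081,0,0,0,0,0.8],[-0.018,-0.106,0,0,0,0,0.8],[-0.022,-0.127,0,0,0,0,0.8],[-0.025,-0.144,0,0,0,0,0.8],[-0.027,-0.155,0,0,0,0,0.8],[-0.0285,-0.161,0,0,0,0,0.8],[-0.0285,-0.162,0,0,0,0,0.8],[-0.0285,-0.162,0,0,0,0,0.8]]' 30
```

```text
time: 17.07
ee_pos: [0.4579, -0.093, 0.1718]
tcp_rot: [-180.0, 0.0, 171.4]
wrist_force: [0.9, 0.1, -0.6]
opening: 0.0308
time: 17.9
ee_pos: [0.4624, -0.2552, 0.1712]
tcp_rot: [180.0, -0.0, 171.4]
wrist_force: [0.0, 0.2, -0.4]
opening: 0.0307
```

Touchdown should come at a TCP height of about 0.034. I descend to 0.041, then creep.

```bash
python3 -m inch '[[0,0,0.008,0,0,0,0.8],[0,0,0.02,0,0,0,0.8],[0,0,0.035,0,0,0,0.8],[0,0,0.052,0,0,0,0.8],[0,0,0.069,0,0,0,0.8],[0,0,0.085,0,0,0,0.8],[0,0,0.1,0,0,0,0.8],[0,0,0.112,0,0,0,0.8],[0,0,0.121,0,0,0,0.8],[0,0,0.127,0,0,0,0.8],[0,0,0.13,0,0,0,0.8],[0,0,0.13,0,0,0,0.8]]' 30
python3 -m inch '[[0,0,0.001,0,0,0,0.8],[0,0,0.002,0,0,0,0.8],[0,0,0.003,0,0,0,0.8],[0,0,0.004,0,0,0,0.8],[0,0,0.005,0,0,0,0.8],[0,0,0.005,0,0,0,0.8]]'
python3 -m inch '[[0,0,0.0005,0,0,0,0.8],[0,0,0.001,0,0,0,0.8],[0,0,0.0015,0,0,0,0.8],[0,0,0.0015,0,0,0,0.8]]'
```

```text
time: 18.9
ee_pos: [0.4624, -0.2552, 0.0407]
tcp_rot: [180.0, -0.0, 171.4]
wrist_force: [0.1, -0.0, -0.4]
opening: 0.0311
time: 19.4
ee_pos: [0.4625, -0.2554, 0.036]
tcp_rot: [180.0, -0.0, 171.4]
wrist_force: [0.1, 0.7, -1.2]
opening: 0.031
time: 19.73
ee_pos: [0.4625, -0.2554, 0.0345]
tcp_rot: [180.0, -0.0, 171.4]
wrist_force: [0.3, -0.1, -0.6]
opening: 0.0309
```

```bash
python3 -m inch '[[0,0,0.0005,0,0,0,0.8],[0,0,0.0008,0,0,0,0.8],[0,0,0.0008,0,0,0,0.8]]'
python3 -m inch '[[0,0,0.0004,0,0,0,0.8],[0,0,0.0008,0,0,0,0.8],[0,0,0.0008,0,0,0,0.8]]'
```

```text
time: 19.98
ee_pos: [0.4626, -0.2554, 0.0339]
tcp_rot: [-180.0, 0.0, 171.4]
wrist_force: [-0.0, 0.2, 2.4]
opening: 0.0307
time: 20.23
ee_pos: [0.4629, -0.2555, 0.0339]
tcp_rot: [-180.0, 0.1, 171.4]
wrist_force: [-0.9, 1.1, 7.2]
opening: 0.0307
```

```bash
python3 -m inch '[[0,0,-0.0008,0,0,0,0.8],[0,0,-0.0008,0,0,0,0.6],[0,0,-0.0008,0,0,0,0.55],[0,0,-0.0008,0,0,0,0.5],[0,0,-0.0008,0,0,0,0.45],[0,0,-0.0008,0,0,0,0.4],[0,0,-0.0008,0,0,0,0.3],[0,0,-0.0008,0,0,0,0.3],[0,0,-0.0008,0,0,0,0.3]]'
python3 -m inch '[[0,0,-0.005,0,0,0,0.3],[0,0,-0.015,0,0,0,0.3],[0,0,-0.03,0,0,0,0.3],[0,0,-0.05,0,0,0,0.3],[0,0,-0.075,0,0,0,0.3],[0,0,-0.1,0,0,0,0.3],[0,0,-0.13,0,0,0,0.3],[0,0,-0.16,0,0,0,0.3],[0,0,-0.18,0,0,0,0.3],[0,0,-0.19,0,0,0,0.3],[0,0,-0.19,0,0,0,0.3],[0,0,-0.19,0,0,0,0.3]]'
python3 - <<'E'
from h import *
c=cam('wrist');save('w7.png',c[0]);P=cloud(c);q=P.reshape(-1,3)
for n,x,y,lo,hi,r in(('bottle',.4627,-.2554,.060,.075,.03),('cap',.458,-.349,.058,.08,.035)):
    s=q[(np.hypot(q[:,0]-x,q[:,1]-y)<r)&(q[:,2]>lo)&(q[:,2]<hi)];k=cv2.minEnclosingCircle(np.float32(s[:,:2]*1000));print(n,k,np.median(s[:,2]),len(s))
E
```

```text
time: 20.98
ee_pos: [0.4625, -0.2554, 0.0338]
tcp_rot: [-180.0, -0.0, 171.4]
wrist_force: [0.6, 0.9, -0.9]
opening: 0.0599
time: 21.98
ee_pos: [0.4626, -0.2554, 0.2235]
tcp_rot: [-180.0, 0.0, 171.4]
wrist_force: [-0.2, 0.0, -0.8]
opening: 0.0596
bottle ((463.17279052734375, -256.01043701171875), 12.269969940185547) 0.06521862396077782 513
cap ((458.1283264160156, -348.05963134765625), 23.991954803466797) 0.06566925861419981 1840
```

View pics/w7.png

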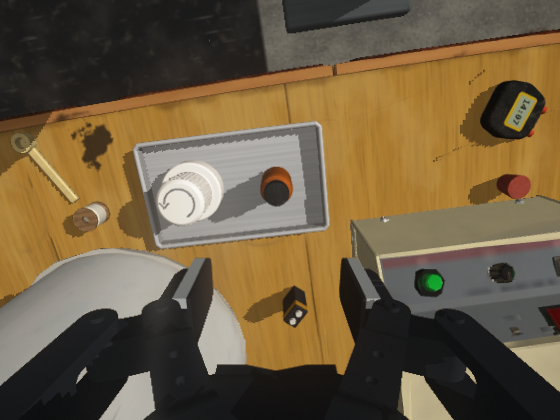

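The wrist view shows the cap (180,203) and the bottle (276,188) both upright in the tray. The gripper is clear of everything, so I hand the job in.

```bash
python3 -c "
from workcell import order; print(order.job_done())"
```

```text
the job is handed in; nothing more can be done
None
```

The job is handed in after about 22 s of robot time: the cap and the sample bottle both stand upright in the spill tray.

- **What I did:** I gripped the cap, pressed it down at about 24 N and turned it 60° anticlockwise. It then lifted off freely and went into the tray open end down. I lifted the bottle straight out of the cup, carried it upright, and let it down slowly to a contact force of about 7 N before releasing it.
- **Last checks:** Depth readings put the cap at (0.458, -0.348) and the bottle at (0.463, -0.256). Their tops read 65–66 mm high, which fits two 64 mm objects standing on the tray floor. The gripper ended about 22 cm above the bench, touching nothing.
- **Bystanders:** The ones in the last view look unmoved. The tin, crucible and tweezers were outside it, and I last saw them in place just before gripping the bottle.
- **Disagreements:** Tray-centre estimates differed by about 2.5 mm, which is well within the room available. Nothing else disagreed, and no check failed.

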